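# Tip a pan of plums into a clamped punnet

### The job

Fill the green fibre punnet at the tip-pan filler: slide the jaw along by its handle until the punnet is held square and snug between the jaw and the fixed fence, without crushing it. Then ease the red lever over slowly, so that all five plums roll into the punnet without bruising, and ease it back until the empty pan lies on its rests again. Leave the jaw closed on the punnet, do not touch the plums, and leave the other things on the table alone.

Things in the scene. Friction and masses are not known exactly. Their poses are not given: they have to be found in the camera images.
- filler: bench-top punnet filler, fixed: steel base plate 204 x 505 mm, 12 mm high, with a blue stand that carries a scoop pan in a tilting cradle, and beside it a place for a punnet between a fixed fence and a sliding jaw. Origin on the table under the fence's face; x points away from the robot (within 0.2 rad), y to the robot's left, from fence to jaw, z up. Plate: x -102 to 102, y -215 to 290 mm
- fence_face (a point): middle of the fixed fence's face that the punnet is pressed against, 44 mm above the filler's origin; the fence is an upright aluminium plate 140 mm wide, its top 76 mm above the table
- trunnion (a point): middle of the cradle's pivot axis, at y = -35, z = 160 mm in the filler's frame; the axis runs along the filler's x. The lever is on the stand's robot side
- jaw (a joint): slide of the jaw (upright plate 140 mm wide, top 68 mm above the table) along the filler's -y, m: 0 fully open, 0.065 its end of travel without a punnet; it touches a punnet standing square against the fence at 0.055. It cannot tilt, moves against about 4 N of friction and stays where it is left. Starts at 0 to 0.015
- jaw_grip (a point): middle of the jaw's black handle: a level bar along the filler's x, 16 mm thick, 56 mm long, 98 mm above the table, between the two posts (80 mm apart) of a D-handle. Free space: 46 mm between bar and jaw plate, 55 mm below the bar, all on its outer (+y) side. Moves with the jaw: at x = -30 mm, y = 233 mm less the jaw value in the filler's frame
- cradle (a joint): tilt of cradle, pan and lever, rad: 0 = pan level on its rests (start), 0.95 = fully tipped to the punnet (stop). Friction holds it wherever it is left; the lever's grip takes 2 to 9 N. The pan's nose slopes up 0.35 rad: eased over, the plums gather in it and roll out over the lip between about 0.3 and 0.6 rad; tipped to 0.8 the pan is empty. A full tip should take 2 s or more, and so should the way back
- lever_grip (a point): middle of the lever's red grip: a level bar along the filler's x pointing to the robot, 17 mm thick, 66 mm long, with a 21 mm end knob, free all round. It moves on a 130 mm arc about the trunnion axis and stays level: at cradle angle q it is at x = -131, y = -35 + 130 sin(q - 0.475), z = 160 + 130 cos(q - 0.475) mm in the filler's frame
- punnet: empty green moulded-fibre punnet, open on top, 130 mm (its x) by 116 mm (its y) over the rim, 54 mm high, 3 mm walls leaning outwards, floor 108 x 94 mm, 50 g. Stands loose and a little askew on the base plate between fence and jaw. Origin at the middle of its underside, z up. Held square against the fence its origin is at y = 58 mm in the filler's frame
- plum1: purple plum, a 38 mm ball of about 32 g with a short stem, lying in the scoop pan at the start; origin at its centre
- plum2: purple plum, a 38 mm ball of about 32 g with a short stem, lying in the scoop pan at the start; origin at its centre
- plum3: purple plum, a 38 mm ball of about 32 g with a short stem, lying in the scoop pan at the start; origin at its centre
- plum4: purple plum, a 38 mm ball of about 32 g with a short stem, lying in the scoop pan at the start; origin at its centre
- plum5: purple plum, a 38 mm ball of about 32 g with a short stem, lying in the scoop pan at the start; origin at its centre
- label_roll: bystander: roll of round red seals on the robot's right, 66 mm wide, 36 mm high; origin at its underside
- marker_red: bystander: white marker pen with a red cap, 132 mm long, lying flat in front of the filler on the right; origin at its underside
- box_cutter: bystander: yellow box cutter, 161 mm long, lying flat in front of the filler on the left; origin at its underside
There are look-alikes about, which are no part of the job. What is shaped like the plum4 but blue is not meant.

How it is judged:
By the outcome, as a careful person would: the job done as asked, in the order asked, and still so for the second after the job is handed in, with the robot touching nothing.
It also fails if it takes over 72 s, if anything falls off the work surface, if the arm or the gripper's body presses on something with over 40 N, if the wrist force passes 120 N, or if a joint passes its speed limit or range.

### The arm

A 6-joint arm with a two-finger parallel gripper is mounted at the origin on a cart in front of the work surface, level with it; the furniture and walls round the work are solid. World frame = base frame: x ahead of the robot, y to its left, z up, the work surface at z = 0. Lengths are in m, angles in rad, forces in N, time in s.
With the tool pointing down it reaches from about 0.35 to 0.975 m from the base axis. Payload 4.9 kg.
Tool frame: the origin (TCP) lies at the very end of the fingers, on their centre line; the grasp point (between the pads) lies 19 mm behind it (ctrl.grip_point_offset is the distance from the TCP to the grasp point, in m); z points along the fingers, y is the line along which they close (so a half turn about z gives the same grasp; the last joint's range is limited). The gripper opens to 85 mm and grips with 20 to 120 N. Pads are 22 mm wide; open, the fingers measure 114 mm over their backs; the gripper's body (76 mm by 85 mm) begins 54 mm behind the grasp point. The pads swing forward as they close: fully open they stand 13 mm farther back than shut.
Start: joints at [-1.448, 0.053, 1.613, -0, 1.476, -0.119], TCP at [0.15, -0.607, 0.231] pointing down, gripper open.
Joint ranges: [-3.01, 3.01], [-1.01, 2.22], [0.06, 2.58], [-1.02, 4.17], [0.09, 2.62], [-3.14, 3.14]. Speed limits (rad/s): [2.57, 2.57, 3.14, 3.14, 3.14, 3.14].

### API

Orientations are given as a rotation vector (axis times angle).
In Python, from station import ctrl gives the robot as it stands.
- The arm moves only by the tool send_rows, never from a script. Its argument "rows" is a list of rows, each a list of 3 entries, a list of its own where there are three numbers: the finger opening in cm, from 0 to 8.54, then the shift along the tool's x, y, z in cm, then the turn about the tool's z in degrees. A call has 1 to 10 rows; each row shifts and turns the commanded pose from where the row before left it, along the tool's axes as they then stand; what a row does not reach is not made up. A row lasts 1/8 s, in which the tool goes at most 62.5 mm and 10.7 degrees, less where a joint would pass 70% of its speed; a pose out of reach is approached as far as the arm can. A call with a gripper value outside its range is refused whole. The fingers move at their own pace and stop on an object; "newtons" is the grip in N (left out, the last holds). Time passes only in rows, so rows that do not move let the fingers close. It gives the time, the measured TCP pose, the force, the opening and the grip force at its end, in the units of the state.
- ctrl.get_obs(): the state, without advancing time (a new reading comes with each control period).
- ctrl.get_image(name): name is "side" or "top"; returns a dict with "frame" (384x512x3 uint8, red, green, blue), "range_z" (384x512 float32, m along the optical axis (not along the pixel's ray), 0 where there is no reading), "fx", "fy", "cx", "cy" (pixels), "k1" (the pictures are not rectified: a ray, as slopes to the right and down, at radius r is drawn at 1 + k1 r^2 times it, then the intrinsics apply), "cam_to_world" (4x4, takes a point from camera to world coordinates). Camera axes: x right, y down, z forward; pixel columns grow to the right and rows downward; lengths in m; the calibration is good to about 2 mm. A picture is of the moment at which its call begins.
- ctrl.finish_job(): hands the job in; it is judged then, once.
The state is a dict: "t": time; "q": joint angles; "dq": joint speeds; "effort": joint torques, N m; "tool_pos": TCP position; "tool_rot": TCP orientation; "contact_force": force on the tool from outside, world axes, zero at the start; "wrist_torque": the same for the moment, N m; "opening": finger opening in m; "grip_force": force on a finger pad.
Only numpy, scipy, OpenCV 4.12 (cv2) and the standard library are available. Lean on these libraries where they do the work, as an engineer would, in place of code of your own. Each camera call takes 0.05 s, during which the arm holds its last target. There are 200 camera calls.

## Working session

There is one attempt and no reset: what is moved stays moved. The work goes in short steps, Python scripts to look and compute and a tool call to move; the robot and the scene stay as the last step left them, time stands still between calls to the robot, and variables do not carry over. Pictures are saved under pics/ and viewed, at most 10 in all, crops included, and the job is handed in when it is done.

Besides the shell and the picture viewer there is one more tool, called after ">>>" as a command line: name --argument value ..., lists and objects as JSON in quotes. send_rows: Moves the arm, as the interface text tells. Its arguments: {"type":"object","properties":{"rows":{"type":"array","items":{"type":"array"}},"newtons":{"type":"number"}},"required":["rows"]}

```bash
mkdir -p pics; ls; cat > h.py <<'E'
import numpy as np, cv2
from station import ctrl
def grab(n):
    d=ctrl.get_image(n); return d
def save(d,name,crop=None,s=1.5):
    f=d["frame"][:,:,::-1]
    if crop: f=f[crop[1]:crop[3],crop[0]:crop[2]]
    cv2.imwrite("pics/"+name,cv2.resize(f,None,fx=s,fy=s,interpolation=cv2.INTER_CUBIC))
def world(d):
    K=np.array([[d["fx"],0,d["cx"]],[0,d["fy"],d["cy"]],[0,0,1.]])
    h,w=d["range_z"].shape
    u,v=np.meshgrid(np.arange(w),np.arange(h))
    p=np.stack([u,v],-1).reshape(-1,1,2).astype(np.float64)
    n=cv2.undistortPoints(p,K,np.array([d["k1"],0,0,0.])).reshape(h,w,2)
    z=d["range_z"].astype(float)
    P=np.stack([n[...,0]*z,n[...,1]*z,z,np.ones_like(z)],-1)@np.array(d["cam_to_world"]).T
    P=P[...,:3]; P[z==0]=np.nan
    return P
E
python3 - <<'E'
from h import *
for n in("top","side"):
    d=grab(n); save(d,n+"0.png"); np.savez(n+"0.npz",**d); print(n,np.round(d["cam_to_world"],3).tolist(),d["fx"],d["k1"])
o=ctrl.get_obs(); print({k:np.round(v,3).tolist() for k,v in o.items()})
E
```

```text
pics
top [[0.005, -1.0, 0.03, 0.469], [-1.0, -0.005, -0.003, -0.087], [0.003, -0.029, -1.0, 1.407], [0.0, 0.0, 0.0, 1.0]] 464.21810188187555 -0.0994825624551832
side [[0.934, -0.142, 0.329, 0.168], [-0.358, -0.359, 0.862, -1.007], [-0.004, -0.923, -0.386, 0.599], [0.0, 0.0, 0.0, 1.0]] 399.2938184271803 -0.0772594032831167
{'t': 0.1, 'q': [-1.448, 0.053, 1.614, 0.0, 1.476, -0.119], 'dq': [0.0, -0.002, -0.004, -0.001, 0.001, 0.001], 'effort': [0.0, -39.49, -37.136, -0.0, 0.004, -0.0], 'tool_pos': [0.15, -0.606, 0.23], 'tool_rot': [-3.117, -0.379, -0.0], 'contact_force': [0.935, -0.569, 0.164], 'wrist_torque': [0.035, 0.009, 0.002], 'grip_force': 0.0, 'opening': 0.085}
```

View pics/top0.png

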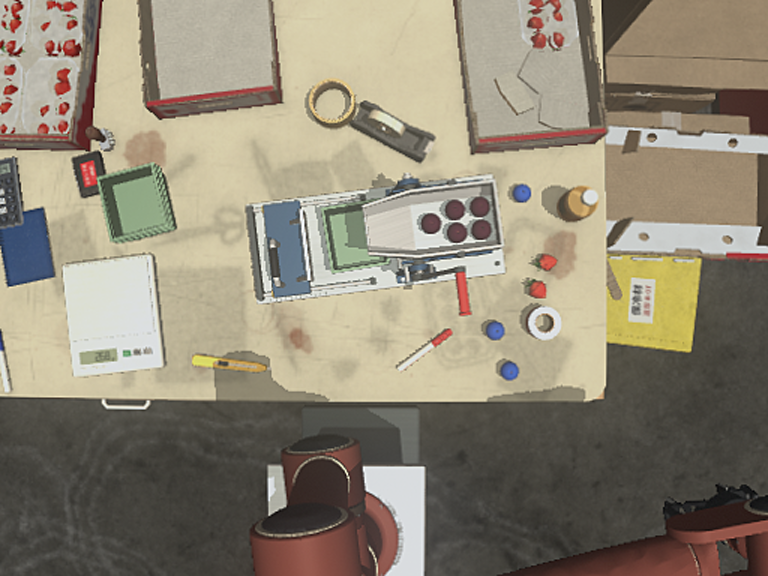

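View pics/side0.png

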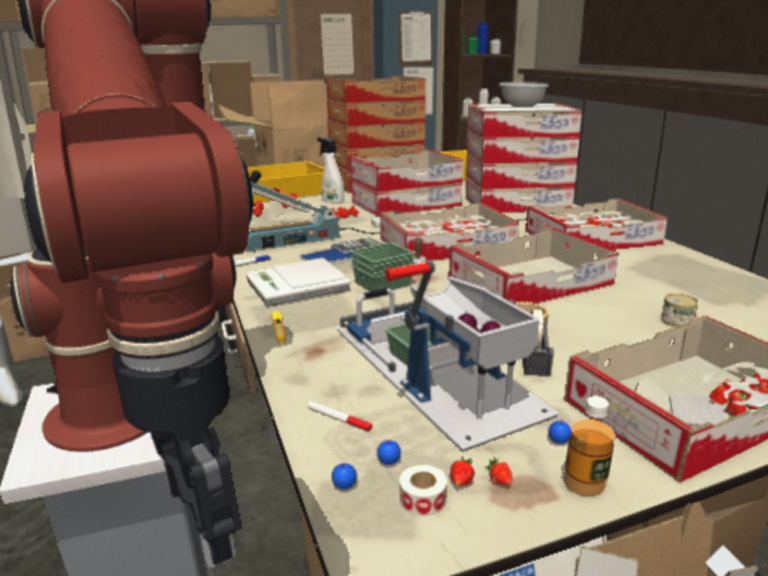

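The top view shows the filler at (375,240). Its black jaw handle is at (274,262), the red lever at (462,292), the green punnet at (350,235) and the plums at (430–480,205–232).

Look-alikes:
- Second green punnet(s) at (137,203).
- Blue balls at (522,192), (495,330) and (510,370).
- Red pen cap at (442,335) and strawberries at (545,262), which could pass for the red lever.

I choose the punnet between the fence and jaw, and the long red bar on the filler's robot side.

```bash
cat > m.py <<'E'
from h import *
def fit(P,mask,pts=False):
    p=P[mask]; p=p[~np.isnan(p).any(1)]; return p
if __name__=="__main__":
    for n in("top","side"):
        d=dict(np.load(n+"0.npz")); P=world(d); f=d["frame"].astype(int); R,G,B=f[...,0],f[...,1],f[...,2]
        hsv=cv2.cvtColor(d["frame"],cv2.COLOR_RGB2HSV)
        roi=(P[...,0]>.3)&(P[...,0]<.8)&(P[...,1]>-.4)&(P[...,1]<.3)
        red=(R>130)&(G<80)&(B<80)&(P[...,2]>.2)&roi
        blk=(hsv[...,2]<70)&(P[...,2]>.08)&(P[...,2]<.125)&roi
        gr=(G>R+12)&(G>B+8)&roi&(P[...,2]<.09)
        table=roi&(abs(P[...,2])<.006); print(n,"table z",np.nanmedian(P[...,2][table]))
        plate=roi&(P[...,2]>.007)&(P[...,2]<.018)&(hsv[...,1]<50)&(hsv[...,2]>100)
        for nm,m in(("red",red),("blk",blk),("green",gr),("plate",plate)):
            p=fit(P,m)
            if len(p)<10: print(nm,len(p)); continue
            r=cv2.minAreaRect((p[:,:2]*1000).astype(np.float32)); print(nm,len(p),np.round(p.mean(0),4),"z",np.round(np.percentile(p[:,2],[5,50,95]),4),np.round(r[0],1),np.round(r[1],1),round(r[2],2))
    d=dict(np.load("top0.npz")); save(d,"crop.png",(155,105,345,215),4)
    o=ctrl.get_obs(); print(np.round(cv2.Rodrigues(np.array(o["tool_rot"]))[0],3))
E
python3 m.py
```

```text
top table z 0.00041564458564735673
red 45 [ 0.4936 -0.2031  0.2822] z [0.2783 0.2824 0.2856] [ 493.5 -204.8] [69.1 13.1] 6.84
blk 48 [0.5642 0.0693 0.1023] z [0.0837 0.1038 0.1139] [568.9   3.4] [164.6 274.2] 20.39
green 993 [ 0.6044 -0.0095  0.0262] z [0.0111 0.0165 0.0687] [ 603.1 -170.2] [435.2 146.7] 87.6
plate 3538 [ 0.5796 -0.0308  0.0129] z [0.0085 0.0129 0.017 ] [571.7 -64.6] [452.2 663.3] 0.98
side table z 0.0010816383995764234
red 166 [ 0.492  -0.2106  0.28  ] z [0.2745 0.2805 0.2845] [ 493.8 -209.7] [73.5 13.9] 7.73
blk 226 [ 0.5518 -0.0962  0.1031] z [0.0842 0.1037 0.1228] [570.1 -69.8] [103.6 406.1] 12.72
green 302 [ 0.5609 -0.0241  0.0466] z [0.0225 0.0479 0.0661] [ 553.6 -156.7] [453.7  99.3] 79.8
plate 3591 [ 0.5968 -0.189   0.0133] z [0.0102 0.0134 0.016 ] [ 589.4 -103.8] [525.6 489.1] 82.65
[[ 0.971  0.239 -0.   ]
 [ 0.239 -0.971  0.002]
 [ 0.    -0.002 -1.   ]]
```

View pics/crop.png

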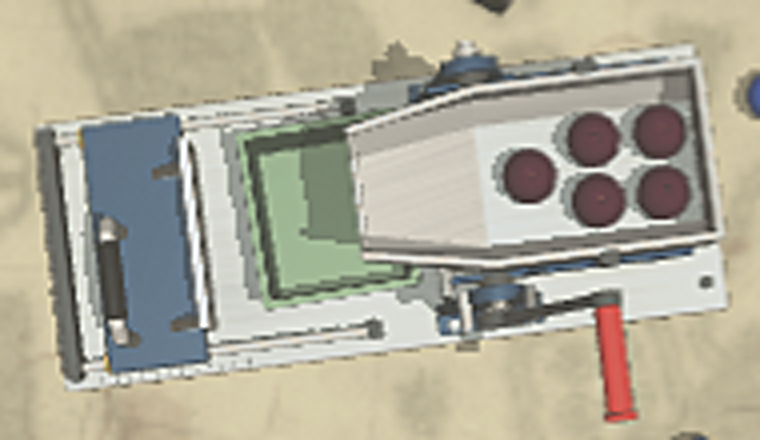

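The crop confirms the target. The plate corners are at crop (38,130), (68,388), (692,45) and (728,305), the black handle bar spans (108,245)–(118,320), and the red lever spans (606,305)–(622,415). The loose punnet is slightly askew.

```bash
cat > m2.py <<'E'
from h import *
d=dict(np.load("top0.npz"))
def ray(px,z):
    K=np.array([[d["fx"],0,d["cx"]],[0,d["fy"],d["cy"]],[0,0,1.]])
    n=cv2.undistortPoints(np.array([[px]],float),K,np.array([d["k1"],0,0,0.]))[0,0]
    T=d["cam_to_world"]; v=T[:3,:3]@[n[0],n[1],1]; return T[:3,3]+v*(z-T[2,3])/v[2]
c=lambda x,y:((x+.5)/4-.5+155,(y+.5)/4-.5+105)
obs=[ray(c(*p),.012)[:2] for p in((38,130),(68,388),(692,45),(728,305))]
mod=[(.102,.290),(-.102,.290),(.102,-.215),(-.102,-.215)]
obs+= [ray(c(606,305),.284)[:2]*.5+ray(c(621,417),.284)[:2]*.5]; mod+=[(-.131,-.0945)]
A,B=np.array(mod),np.array(obs)
a,b=A-A.mean(0),B-B.mean(0)
th=np.arctan2((a[:,0]*b[:,1]-a[:,1]*b[:,0]).sum(),(a*b).sum()); R=np.array([[np.cos(th),-np.sin(th)],[np.sin(th),np.cos(th)]])
t=B.mean(0)-R@A.mean(0); print("yaw",th,"org",t); print("resid mm",np.round((B-(A@R.T+t))*1000,1))
toF=lambda p:R.T@(np.array(p)[:2]-t)
for e in((108,245),(118,320)): print("bar",toF(ray(c(*e),.106))*1000)
print("bar mid",ray(c(113,282),.106))
P=world(d); f=d["frame"].astype(int)
pts=P.reshape(-1,3); F=(pts[:,:2]-t)@R
# side lever in filler frame
d2=dict(np.load("side0.npz")); P2=world(d2); f2=d2["frame"].astype(int)
m=(f2[...,0]>130)&(f2[...,1]<80)&(f2[...,2]<80)&(P2[...,2]>.2)&(P2[...,0]<.7)&(P2[...,1]<.1)&(P2[...,1]>-.4)
q=P2[m]; print("lever side F",np.round(np.mean((q[:,:2]-t)@R,0),4), q[:,2].mean())
m=(f[...,0]>130)&(f[...,1]<80)&(f[...,2]<80)&(P[...,2]>.2)&(P[...,0]<.7)&(P[...,1]<.1)&(P[...,1]>-.4)
q=P[m]; print("lever top F",np.round(np.mean((q[:,:2]-t)@R,0),4), q[:,2].max())
np.savez("fil.npz",R=R,t=t,th=th)
for n,p in(("handle0",(-.030,.233)),("lever",(-.136,-.0945)),("leverend",(-.136,.0245))): print(n,R@p+t)
E
python3 m2.py
```

```text
yaw 0.13160294847380852 org [ 0.61315104 -0.09590581]
resid mm [[-3.1 -3.1]
 [ 3.8 -1.7]
 [-1.9  1.8]
 [ 2.8  1.6]
 [-1.5  1.3]]
bar [ -5.06159891 230.14070204]
bar [-58.42372661 229.46341265]
bar mid [0.5518561  0.12773544 0.106     ]
lever side F [-0.5059 -0.1254] 0.5718330401881601
lever top F [-0.3387  0.106 ] 0.7240407328500754
handle0 [0.5528354 0.1311427]
lever [ 0.49072766 -0.20743503]
leverend [ 0.47511208 -0.08946404]
```

>>> send_rows --rows '[[4.5, [0, 0, -4], 3], [4.5, [0, 0, -5], 3.3], [4.5, [0, 0, -5], 0], [4.5, [0, 0, -4], 0], [4.5, [0, 0, 0], 0]]' --newtons 20

```text
t: 0.72
tool_pos: [0.1498, -0.6078, 0.4162]
tool_rot: [3.127, 0.207, 0.001]
contact_force: [0.5, -0.4, -0.4]
opening: 0.0449
grip_force: 0.0
```

```bash
cat > rel.py <<'E'
import sys,numpy as np,cv2
from station import ctrl
z=np.load("fil.npz"); o=ctrl.get_obs(); p=np.array(o["tool_pos"]); R=cv2.Rodrigues(np.array(o["tool_rot"]))[0]
print("t",o["t"],"tcp",p.round(4),"yaw-err deg",round(np.degrees(np.arctan2(R[1,0],R[0,0])-z["th"]),2),"F",np.round(o["contact_force"],1),"open",round(o["opening"],4),"grip",o["grip_force"])
print("tool z",R[:,2].round(3),"filler xy",(z["R"].T@(p[:2]-z["t"])).round(4))
for a in sys.argv[1:]:
    g=np.array(eval(a)); print(a,"-> tool cm",(R.T@(g-p)*100).round(2))
E
python3 rel.py "(.552,.128,.36)" "(.552,.128,.081)"
```

```text
t 0.725 tcp [ 0.1498 -0.6078  0.4162] yaw-err deg 0.02 F [ 0.5 -0.4 -0.4] open 0.0449 grip 0.0
tool z [ 0.001 -0.008 -1.   ] filler xy [-0.5265 -0.4466]
(.552,.128,.36) -> tool cm [ 49.55 -67.69   5.09]
(.552,.128,.081) -> tool cm [ 49.55 -67.9   32.99]
```

>>> send_rows --rows '[[4.5, [1.5, -2, 0], 0], [4.5, [2.8, -3.8, 0], 0], [4.5, [2.8, -3.8, 0], 0], [4.5, [2.8, -3.8, 0], 0], [4.5, [2.8, -3.8, 0], 0], [4.5, [2.8, -3.8, 0], 0], [4.5, [2.8, -3.8, 0], 0], [4.5, [2.8, -3.8, 0], 0], [4.5, [2.8, -3.8, 0], 0], [4.5, [2.8, -3.8, 0], 0]]'

```text
t: 1.98
tool_pos: [0.367, -0.2112, 0.4092]
tool_rot: [-3.133, -0.206, 0.003]
contact_force: [0.9, 0.3, 1.0]
opening: 0.0448
grip_force: 0.0
```

>>> send_rows --rows '[[4.5, [2.8, -3.8, 0], 0], [4.5, [2.8, -3.8, 0], 0], [4.5, [2.8, -3.8, 0], 0], [4.5, [2.8, -3.8, 0], 0], [4.5, [2.8, -3.8, 0], 0], [4.5, [2.8, -3.8, 0], 0], [4.5, [2.8, -3.8, 0], 0], [4.5, [1.5, -2, 0], 0], [4.5, [0, 0, 0], 0]]'

```text
t: 3.1
tool_pos: [0.5381, 0.0996, 0.4085]
tool_rot: [-3.134, -0.211, 0.007]
contact_force: [0.6, 0.1, -0.4]
opening: 0.0451
grip_force: 0.0
```

```bash
python3 rel.py "(.552,.128,.17)" "(.552,.128,.079)"
```

```text
t 3.1 tcp [0.5381 0.0996 0.4085] yaw-err deg 0.16 F [ 0.6  0.1 -0.4] open 0.0451 grip 0.0
tool z [-0.005 -0.    -1.   ] filler xy [-0.0487  0.2037]
(.552,.128,.17) -> tool cm [ 1.86 -2.62 23.84]
(.552,.128,.079) -> tool cm [ 1.91 -2.62 32.94]
```

>>> send_rows --rows '[[4.5, [0.9, -1.3, 2], 0], [4.5, [1.0, -1.3, 4], 0], [4.5, [0, 0, 5], 0], [4.5, [0, 0, 5], 0], [4.5, [0, 0, 5], 0], [4.5, [0, 0, 3], 0], [4.5, [0, 0, 0], 0]]'

```text
t: 3.98
tool_pos: [0.5505, 0.126, 0.1663]
tool_rot: [3.135, 0.205, -0.013]
contact_force: [0.0, 0.5, 0.2]
opening: 0.0453
grip_force: 0.0
```

```bash
python3 rel.py "(.552,.128,.079)"; python3 -c "
from h import *
d=grab('side'); save(d,'s1.png',(150,60,400,330),2.2)
d=grab('top'); save(d,'t1.png',(130,90,360,240),3)"
```

```text
t 3.975 tcp [0.5505 0.126  0.1663] yaw-err deg -0.04 F [0.  0.5 0.2] open 0.0453 grip 0.0
tool z [-0.009 -0.001 -1.   ] filler xy [-0.0329  0.2282]
(.552,.128,.079) -> tool cm [ 0.25 -0.17  8.73]
```

View pics/s1.png

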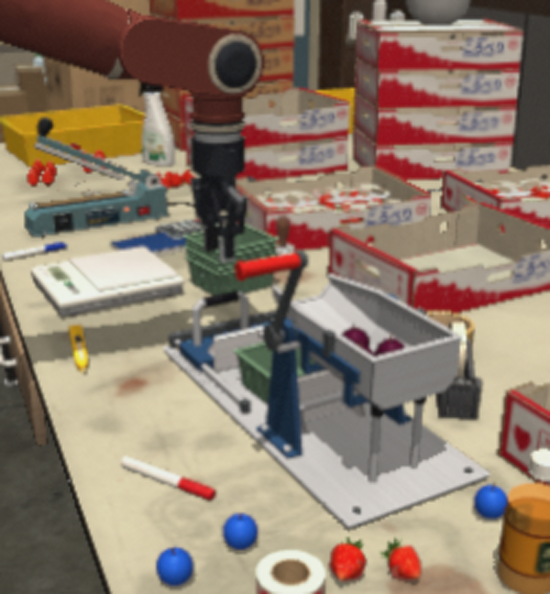

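The gripper at (220,220) stands over the handle bar at (222,300), with the pan and lever clear of it. I'll descend and grip.

>>> send_rows --rows '[[4.5, [0.2, -0.1, 2], 0], [4.5, [0, 0, 3], 0], [4.5, [0, 0, 2.2], 0], [4.5, [0, 0, 1.4], 0], [4.5, [0, 0, 0], 0], [1.2, [0, 0, 0], 0], [1.2, [0, 0, 0], 0], [1.2, [0, 0, 0], 0], [1.2, [0, 0, 0], 0], [1.2, [0, 0, 0], 0]]' --newtons 25

```text
t: 5.32
tool_pos: [0.5565, 0.1287, 0.0869]
tool_rot: [-3.134, -0.207, -0.004]
contact_force: [-1.6, 5.1, 5.9]
opening: 0.0148
grip_force: 25.8
```

```bash
python3 rel.py
```

```text
t 5.325 tcp [0.5565 0.1287 0.0869] yaw-err deg 0.02 F [-1.6  5.1  5.9] open 0.0148 grip 25.837883949279785
tool z [ 0.002  0.001 -1.   ] filler xy [-0.0267  0.23  ]
```

>>> send_rows --rows '[[1.2, [0, 0.4, 0], 0], [1.2, [0, 0.6, 0], 0], [1.2, [0, 0.6, 0], 0], [1.2, [0, 0.6, 0], 0], [1.2, [0, 0.6, 0], 0], [1.2, [0, 0.6, 0], 0], [1.2, [0, 0.5, 0], 0], [1.2, [0, 0.3, 0], 0], [1.2, [0, 0, 0], 0]]'

```text
t: 6.45
tool_pos: [0.5621, 0.0865, 0.0869]
tool_rot: [-3.134, -0.207, -0.004]
contact_force: [-1.2, 2.9, 6.3]
opening: 0.0149
grip_force: 25.9
```

```bash
python3 rel.py; python3 -c "
from h import *
d=grab('top'); save(d,'t2.png',(150,100,350,220),4)"
```

```text
t 6.45 tcp [0.5621 0.0865 0.0869] yaw-err deg 0.01 F [-1.2  2.9  6.3] open 0.0149 grip 25.933014750480652
tool z [ 0.002  0.001 -1.   ] filler xy [-0.0267  0.1875]
```

View pics/t2.png

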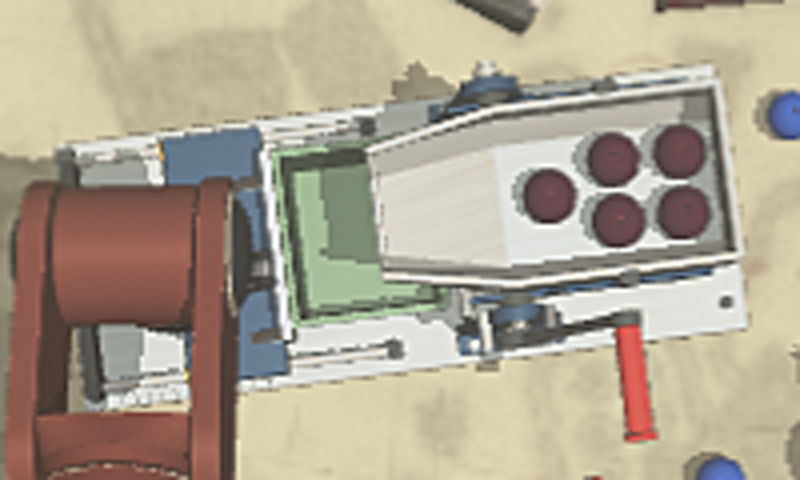

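The jaw has moved 42 mm and its white face at (275,240) nearly touches the punnet. I'll close the last ~9 mm gently and watch the force.

>>> send_rows --rows '[[1.2, [0, 0.15, 0], 0], [1.2, [0, 0.15, 0], 0], [1.2, [0, 0.15, 0], 0], [1.2, [0, 0.15, 0], 0], [1.2, [0, 0, 0], 0]]'

```text
t: 7.12
tool_pos: [0.5628, 0.0808, 0.0869]
tool_rot: [-3.134, -0.207, -0.003]
contact_force: [-1.8, 3.6, 5.8]
opening: 0.0148
grip_force: 25.9
```

```bash
python3 rel.py
```

```text
t 7.125 tcp [0.5628 0.0808 0.0869] yaw-err deg 0.01 F [-1.8  3.6  5.8] open 0.0148 grip 25.942828953266144
tool z [ 0.002  0.001 -1.   ] filler xy [-0.0267  0.1818]
```

>>> send_rows --rows '[[1.2, [0, 0.1, 0], 0], [1.2, [0, 0, 0], 0]]'

```text
t: 7.38
tool_pos: [0.5629, 0.0799, 0.0869]
tool_rot: [-3.134, -0.207, -0.003]
contact_force: [-1.3, 3.8, 6.8]
opening: 0.0147
grip_force: 25.9
```

```bash
python3 rel.py
```

```text
t 7.375 tcp [0.5629 0.0799 0.0869] yaw-err deg 0.01 F [-1.3  3.8  6.8] open 0.0147 grip 25.94648838043213
tool z [ 0.002  0.001 -1.   ] filler xy [-0.0267  0.1809]
```

>>> send_rows --rows '[[1.2, [0, 0.1, 0], 0], [1.2, [0, 0, 0], 0]]'

```text
t: 7.62
tool_pos: [0.5631, 0.079, 0.0869]
tool_rot: [-3.134, -0.207, -0.003]
contact_force: [-2.0, 3.5, 6.6]
opening: 0.0149
grip_force: 25.9
```

```bash
python3 rel.py
```

```text
t 7.625 tcp [0.5631 0.079  0.0869] yaw-err deg 0.02 F [-2.   3.5  6.6] open 0.0149 grip 25.947155356407166
tool z [ 0.002  0.001 -1.   ] filler xy [-0.0267  0.1799]
```

>>> send_rows --rows '[[1.2, [0, 0.05, 0], 0], [1.2, [0, 0.05, 0], 0]]'

```text
t: 7.88
tool_pos: [0.5631, 0.0789, 0.0869]
tool_rot: [-3.132, -0.207, -0.003]
contact_force: [-1.9, 7.5, 6.0]
opening: 0.0151
grip_force: 26.0
```

>>> send_rows --rows '[[1.2, [0, 0.05, 0], 0], [1.2, [0, 0.05, 0], 0]]'

```text
t: 8.12
tool_pos: [0.563, 0.0789, 0.0869]
tool_rot: [-3.13, -0.206, -0.003]
contact_force: [-2.3, 10.6, 7.4]
opening: 0.0149
grip_force: 26.1
```

>>> send_rows --rows '[[1.2, [0, 0.05, 0], 0], [1.2, [0, 0, 0], 0]]'

```text
t: 8.38
tool_pos: [0.563, 0.0789, 0.0869]
tool_rot: [-3.129, -0.207, -0.003]
contact_force: [-2.9, 11.5, 7.1]
opening: 0.015
grip_force: 26.1
```

```bash
python3 -c "
from h import *
d=grab('top'); save(d,'t3.png',(190,110,320,200),6)"
```

```text
(no output)
```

View pics/t3.png

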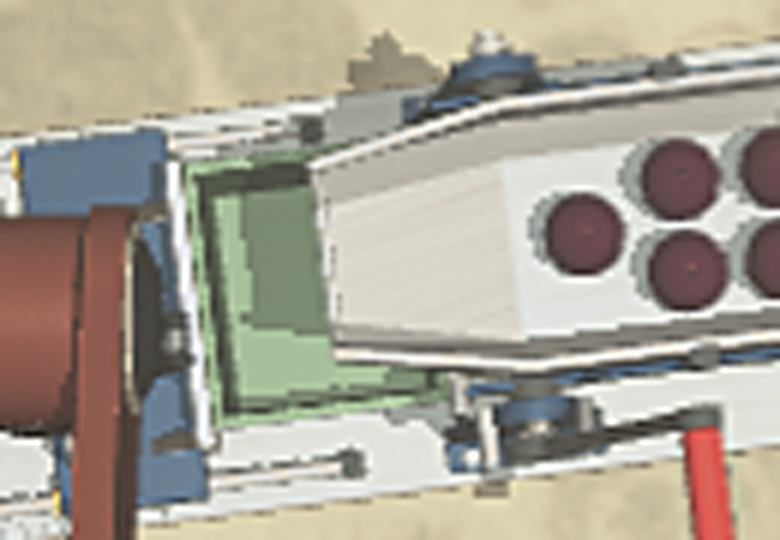

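```bash
cat > sq.py <<'E'
from h import *
import m2
d=grab('top'); m2.d=d; f=d["frame"].astype(int); t,R=m2.t,m2.R
G=(f[...,1]-np.maximum(f[...,0],f[...,2])).astype(float)
far=[];lef=[];nea=[]
# left rim edge: rows; first strongly green, subpixel at threshold 12
def cross(a,th=12):
    i=np.argmax(a>th); return i-1+(th-a[i-1])/(a[i]-a[i-1])
for r in range(142,176): lef.append(m2.ray((200+cross(G[r,200:260]),r),.054+.012)[:2])
for c in range(232,262): nea.append(m2.ray((c,195-cross(G[195:150:-1,c])),.066)[:2])
for nm,p in(("left",lef),("near",nea)):
    F=(np.array(p)-t)@R*1000; i=0 if nm=="left" else 1; k=np.polyfit(F[:,i],F[:,1-i],1); r=F[:,1-i]-np.polyval(k,F[:,i]); ok=abs(r)<3; k=np.polyfit(F[ok,i],F[ok,1-i],1)
    print(nm,"slope deg",np.degrees(k[0]).round(2),"mean",F[ok].mean(0).round(1),ok.sum(),"of",len(ok))
E
python3 sq.py | tail -2
```

```text
left slope deg 0.04 mean [  5.4 115.8] 34 of 34
near slope deg -0.37 mean [-61.  54.] 30 of 30
```

>>> send_rows --rows '[[1.2, [0, 0.05, 0], 0], [1.2, [0, 0.03, 0], 0], [1.2, [0, 0, 0], 0]]'

```text
t: 8.85
tool_pos: [0.563, 0.0788, 0.0869]
tool_rot: [-3.127, -0.207, -0.003]
contact_force: [-2.6, 14.5, 6.5]
opening: 0.0146
grip_force: 26.2
```

```bash
python3 sq.py | tail -2
```

```text
left slope deg 0.09 mean [  5.4 115.8] 34 of 34
near slope deg -0.4 mean [-61.1  54. ] 30 of 30
```

>>> send_rows --rows '[[1.2, [0, -0.1, 0], 0], [1.2, [0, -0.1, 0], 0], [1.2, [0, 0, 0], 0]]'

```text
t: 9.28
tool_pos: [0.5631, 0.0789, 0.0869]
tool_rot: [-3.132, -0.207, -0.003]
contact_force: [-2.4, 7.0, 6.9]
opening: 0.0146
grip_force: 26.1
```

>>> send_rows --rows '[[4.5, [0, -0.05, 0], 0], [4.5, [0, -0.05, 0], 0], [4.5, [0, 0, 0], 0], [4.5, [0, 0, 0], 0], [4.5, [0, 0, -1], 0], [4.5, [0, 0, -3], 0], [4.5, [0, 0, -5], 0], [4.5, [0, 0, -5], 0], [4.5, [0, 0, -5], 0], [4.5, [0, 0, -5], 0]]'

```text
t: 10.52
tool_pos: [0.562, 0.078, 0.3279]
tool_rot: [3.135, 0.207, 0.002]
contact_force: [1.1, 0.4, -0.1]
opening: 0.0453
grip_force: 0.0
```

```bash
python3 sq.py | tail -2; python3 rel.py "(.493,-.206,.40)" "(.493,-.206,.26)"
```

```text
left slope deg 0.07 mean [  5.4 115.9] 34 of 34
near slope deg -0.38 mean [-61.1  54.1] 30 of 30
t 10.575 tcp [0.5646 0.0781 0.3369] yaw-err deg 0.01 F [ 0.9 -0.1  5.3] open 0.0449 grip 0.0
tool z [ 0.014 -0.    -1.   ] filler xy [-0.0253  0.1788]
(.493,-.206,.40) -> tool cm [-10.74  27.23  -6.41]
(.493,-.206,.26) -> tool cm [-10.93  27.2    7.59]
```

>>> send_rows --rows '[[4.5, [0, 0, -4], 0], [4.5, [-1, 2.5, -2.4], 0], [4.5, [-1.9, 4.7, 0], 0], [4.5, [-2, 5, 0], 0], [4.5, [-2, 5, 0], 0], [4.5, [-2, 5, 0], 0], [4.5, [-1.6, 4, 0], 0], [4.5, [-0.4, 1, 0], 0], [4.5, [0, 0, 0], 0]]'

```text
t: 11.7
tool_pos: [0.4898, -0.206, 0.3896]
tool_rot: [-3.135, -0.205, -0.001]
contact_force: [-0.5, -0.8, -0.1]
opening: 0.045
grip_force: 0.0
```

```bash
python3 rel.py "(.490,-.206,.257)"
```

```text
t 11.7 tcp [ 0.4898 -0.206   0.3896] yaw-err deg -0.04 F [-0.5 -0.8 -0.1] open 0.045 grip 0.0
tool z [ 0.  0. -1.] filler xy [-0.1367 -0.093 ]
(.490,-.206,.257) -> tool cm [1.000e-02 0.000e+00 1.326e+01]
```

>>> send_rows --rows '[[4.5, [0, 0, 2], 0], [4.5, [0, 0, 4], 0], [4.5, [0, 0, 4], 0], [4.5, [0, 0, 2.2], 0], [4.5, [0, 0, 0.6], 0], [4.5, [0, 0, 0], 0]]'

```text
t: 12.45
tool_pos: [0.4903, -0.2058, 0.262]
tool_rot: [3.134, 0.208, 0.001]
contact_force: [0.2, 0.6, 0.5]
opening: 0.045
grip_force: 0.0
```

```bash
python3 rel.py;python3 -c "
from h import *
d=grab('side'); save(d,'s2.png',(190,100,390,300),3)"
```

```text
t 12.45 tcp [ 0.4903 -0.2058  0.262 ] yaw-err deg 0.04 F [0.2 0.6 0.5] open 0.045 grip 0.0
tool z [ 0.001 -0.    -1.   ] filler xy [-0.1362 -0.0928]
```

View pics/s2.png

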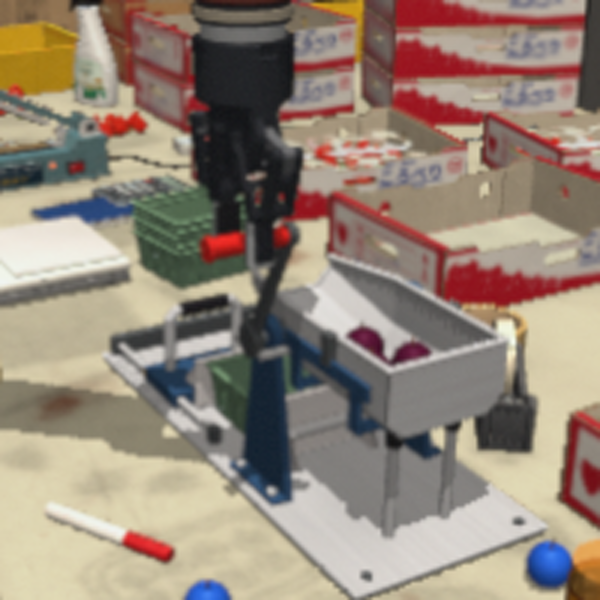

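The fingers straddle the red grip at (250,240), and the jaw stays closed on the punnet. I'll close the gripper.

>>> send_rows --rows '[[1.2, [0, 0, 0], 0], [1.2, [0, 0, 0], 0], [1.2, [0, 0, 0], 0], [1.2, [0, 0, 0], 0]]' --newtons 25

```text
t: 13.0
tool_pos: [0.4904, -0.2054, 0.263]
tool_rot: [-3.134, -0.208, -0.003]
contact_force: [-1.6, 4.9, 6.0]
opening: 0.0158
grip_force: 24.9
```

```bash
python3 rel.py; python3 -c "
import numpy as np
q=np.concatenate([np.linspace(0,.2,9),np.arange(.225,.66,.02),np.linspace(.66,.93,10)[0:]])
for i in range(1,0): pass
qs=np.arange(0,.96,.05); y=13*np.sin(qs-.475); z=13*np.cos(qs-.475)
for a,b,c in zip(qs[1:],np.diff(y),-np.diff(z)): print(round(a,2),round(b,2),round(c,2))"
```

```text
t 13.0 tcp [ 0.4904 -0.2054  0.263 ] yaw-err deg 0.04 F [-1.6  4.9  6. ] open 0.0158 grip 24.9436953663826
tool z [ 0.002  0.001 -1.   ] filler xy [-0.1361 -0.0924]
0.05 0.59 -0.28
0.1 0.6 -0.25
0.15 0.61 -0.22
0.2 0.62 -0.19
0.25 0.63 -0.16
0.3 0.64 -0.13
0.35 0.64 -0.1
0.4 0.65 -0.06
0.45 0.65 -0.03
0.5 0.65 -0.0
0.55 0.65 0.03
0.6 0.65 0.06
0.65 0.64 0.1
0.7 0.64 0.13
0.75 0.63 0.16
0.8 0.62 0.19
0.85 0.61 0.22
0.9 0.6 0.25
0.95 0.59 0.28
```

>>> send_rows --rows '[[1.2, [0, -0.15, -0.07], 0], [1.2, [0, -0.3, -0.14], 0], [1.2, [0, -0.3, -0.13], 0], [1.2, [0, -0.3, -0.12], 0], [1.2, [0, -0.3, -0.11], 0], [1.2, [0, -0.31, -0.11], 0], [1.2, [0, -0.31, -0.1], 0], [1.2, [0, -0.31, -0.09], 0], [1.2, [0, -0.31, -0.09], 0], [1.2, [0, -0.31, -0.08], 0]]'

```text
t: 14.25
tool_pos: [0.4872, -0.1809, 0.274]
tool_rot: [3.124, 0.203, 0.006]
contact_force: [1.4, -9.6, 5.7]
opening: 0.0162
grip_force: 24.7
```

```bash
python3 rel.py; python3 -c "
from h import *
d=grab('top'); save(d,'t4.png',(190,100,350,200),5)"
```

```text
t 14.25 tcp [ 0.4872 -0.1809  0.274 ] yaw-err deg -0.09 F [ 1.4 -9.6  5.7] open 0.0162 grip 24.69472646713257
tool z [ 0.005 -0.01  -1.   ] filler xy [-0.136  -0.0678]
```

View pics/t4.png

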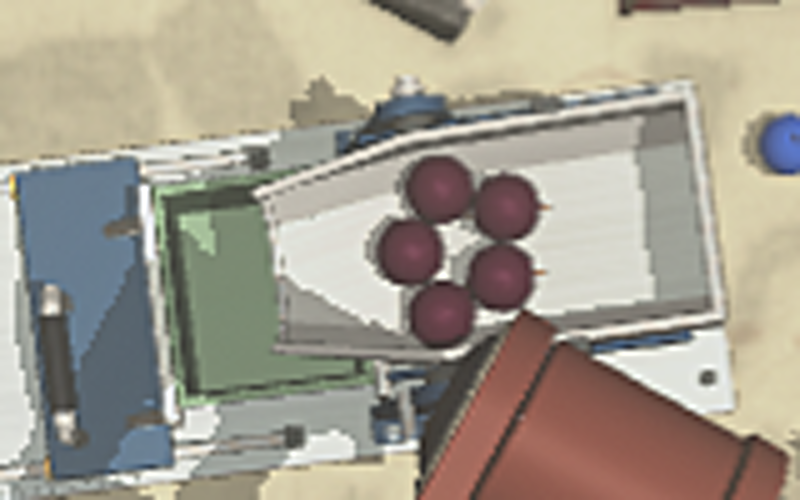

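The plums have gathered in the nose at (380–540,180–320), and the lever follows the arc. I'll continue slowly.

>>> send_rows --rows '[[1.2, [0, -0.21, -0.06], 0], [1.2, [0, -0.21, -0.05], 0], [1.2, [0, -0.21, -0.05], 0], [1.2, [0, -0.21, -0.04], 0], [1.2, [0, -0.21, -0.04], 0], [1.2, [0, -0.21, -0.04], 0], [1.2, [0, -0.21, -0.03], 0], [1.2, [0, -0.21, -0.03], 0], [1.2, [0, -0.21, -0.03], 0], [1.2, [0, -0.21, -0.02], 0]]'

```text
t: 15.55
tool_pos: [0.4846, -0.1604, 0.2793]
tool_rot: [3.123, 0.203, 0.008]
contact_force: [0.1, -9.3, 8.7]
opening: 0.0158
grip_force: 24.3
```

>>> send_rows --rows '[[1.2, [0, -0.18, -0.02], 0], [1.2, [0, -0.18, -0.02], 0], [1.2, [0, -0.18, -0.01], 0], [1.2, [0, -0.18, -0.01], 0], [1.2, [0, -0.18, -0.01], 0], [1.2, [0, -0.18, 0], 0], [1.2, [0, -0.18, 0], 0], [1.2, [0, -0.18, 0], 0], [1.2, [0, -0.18, 0], 0], [1.2, [0, -0.18, 0], 0]]'

```text
t: 16.8
tool_pos: [0.4822, -0.142, 0.2797]
tool_rot: [3.125, 0.203, 0.008]
contact_force: [0.7, -8.3, 8.1]
opening: 0.0159
grip_force: 25.6
```

>>> send_rows --rows '[[1.2, [0, -0.18, 0], 0], [1.2, [0, -0.18, 0.01], 0], [1.2, [0, -0.18, 0.01], 0], [1.2, [0, -0.18, 0.01], 0], [1.2, [0, -0.18, 0.01], 0], [1.2, [0, -0.18, 0.02], 0], [1.2, [0, -0.18, 0.02], 0], [1.2, [0, -0.18, 0.02], 0], [1.2, [0, -0.18, 0.03], 0], [1.2, [0, -0.18, 0.03], 0]]'

```text
t: 18.05
tool_pos: [0.4798, -0.1236, 0.2774]
tool_rot: [3.126, 0.204, 0.007]
contact_force: [0.9, -7.3, 6.4]
opening: 0.0161
grip_force: 25.7
```

```bash
python3 rel.py; python3 -c "
from h import *
d=grab('top'); save(d,'t5.png',(190,100,350,200),5)"
```

```text
t 18.05 tcp [ 0.4798 -0.1236  0.2774] yaw-err deg -0.08 F [ 0.9 -7.3  6.4] open 0.0161 grip 25.65141409635544
tool z [ 0.005 -0.008 -1.   ] filler xy [-0.1358 -0.0099]
```

View pics/t5.png

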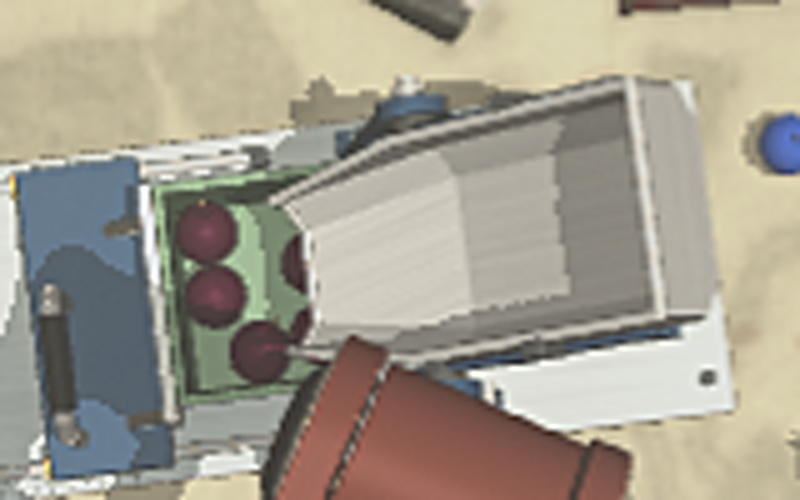

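All five plums are in the punnet: three are in view at (205,232), (215,297) and (260,352), and two show under the lip at (295,262) and (300,325). The pan is empty, so I'll ease it back along the same arc.

>>> send_rows --rows '[[1.2, [0, 0.15, -0.02], 0], [1.2, [0, 0.3, -0.05], 0], [1.2, [0, 0.32, -0.04], 0], [1.2, [0, 0.32, -0.03], 0], [1.2, [0, 0.32, -0.02], 0], [1.2, [0, 0.32, -0.01], 0], [1.2, [0, 0.32, 0], 0], [1.2, [0, 0.32, 0], 0], [1.2, [0, 0.32, 0.01], 0], [1.2, [0, 0.32, 0.02], 0]]'

```text
t: 19.35
tool_pos: [0.4832, -0.1499, 0.2779]
tool_rot: [-3.134, -0.208, -0.004]
contact_force: [-1.0, 3.4, 7.7]
opening: 0.0158
grip_force: 26.7
```

>>> send_rows --rows '[[1.2, [0, 0.32, 0.03], 0], [1.2, [0, 0.32, 0.04], 0], [1.2, [0, 0.32, 0.04], 0], [1.2, [0, 0.32, 0.05], 0], [1.2, [0, 0.32, 0.06], 0], [1.2, [0, 0.32, 0.07], 0], [1.2, [0, 0.31, 0.08], 0], [1.2, [0, 0.31, 0.08], 0], [1.2, [0, 0.31, 0.09], 0], [1.2, [0, 0.31, 0.1], 0]]'

```text
t: 20.6
tool_pos: [0.4873, -0.1814, 0.271]
tool_rot: [-3.134, -0.207, -0.004]
contact_force: [-0.1, 2.2, 6.8]
opening: 0.0159
grip_force: 27.9
```

>>> send_rows --rows '[[1.2, [0, 0.31, 0.11], 0], [1.2, [0, 0.3, 0.11], 0], [1.2, [0, 0.3, 0.12], 0], [1.2, [0, 0.3, 0.12], 0], [1.2, [0, 0.3, 0.13], 0]]'

```text
t: 21.22
tool_pos: [0.4893, -0.1966, 0.2647]
tool_rot: [-3.134, -0.207, -0.003]
contact_force: [2.1, 3.8, 1.4]
opening: 0.016
grip_force: 27.8
```

```bash
python3 rel.py
```

```text
t 21.225 tcp [ 0.4893 -0.1966  0.2647] yaw-err deg 0.03 F [2.1 3.8 1.4] open 0.016 grip 27.8188955783844
tool z [ 0.002  0.    -1.   ] filler xy [-0.136  -0.0836]
```

>>> send_rows --rows '[[1.2, [0, 0.2, 0.09], 0], [1.2, [0, 0.2, 0.09], 0], [1.2, [0, 0.2, 0.09], 0], [1.2, [0, 0.15, 0.07], 0], [1.2, [0, 0.1, 0.05], 0], [1.2, [0, 0, 0], 0]]'

```text
t: 21.98
tool_pos: [0.4904, -0.2051, 0.26]
tool_rot: [-3.135, -0.207, -0.002]
contact_force: [3.8, 3.1, 3.6]
opening: 0.0161
grip_force: 28.6
```

>>> send_rows --rows '[[1.2, [0, 0.1, 0.05], 0], [1.2, [0, 0.1, 0.05], 0], [1.2, [0, 0, 0], 0]]'

```text
t: 22.35
tool_pos: [0.4904, -0.2054, 0.2599]
tool_rot: [-3.13, -0.208, -0.002]
contact_force: [0.6, 9.8, 9.5]
opening: 0.0159
grip_force: 29.1
```

The lever is back against its rests: the force rises and it no longer moves. I'll unload, release and lift away.

>>> send_rows --rows '[[1.2, [0, -0.1, -0.05], 0], [4.5, [0, 0, -0.05], 0], [4.5, [0, 0, 0], 0], [4.5, [0, 0, 0], 0], [4.5, [0, 0, -1], 0], [4.5, [0, 0, -3], 0], [4.5, [0, 0, -4], 0], [4.5, [0, 0, -4], 0], [4.5, [-3, 0, 0], 0], [4.5, [-3, 0, 0], 0]]'

```text
t: 23.6
tool_pos: [0.43, -0.2144, 0.3816]
tool_rot: [3.133, 0.207, 0.002]
contact_force: [0.2, 0.0, -0.4]
opening: 0.0447
grip_force: 0.0
```

>>> send_rows --rows '[[4.5, [-3, 2, 0], 0], [4.5, [-2, 3, 0], 0], [4.5, [0, 3, 0], 0], [4.5, [0, 0, 0], 0], [4.5, [0, 0, 0], 0], [4.5, [0, 0, 0], 0]]'

```text
t: 24.35
tool_pos: [0.3916, -0.2993, 0.3803]
tool_rot: [3.134, 0.208, 0.0]
contact_force: [1.1, 1.0, -0.5]
opening: 0.0447
grip_force: 0.0
```

```bash
python3 rel.py; python3 sq.py|tail -2; python3 -c "
from h import *
a=cv2.resize(grab('top')['frame'][100:220,165:345],None,fx=3.4,fy=3.4)
d=grab('side'); b=cv2.resize(d['frame'][150:310,210:390],None,fx=1,fy=1); b=cv2.resize(b,None,fx=1.15,fy=1.15)
c=np.zeros((600,612,3),np.uint8); c[:a.shape[0],:a.shape[1]]=a; c[410:410+b.shape[0],:b.shape[1]]=b[:190]
cv2.imwrite('pics/f.png',c[...,::-1])
P=world(d); f=d['frame'].astype(int); m=(f[...,0]>130)&(f[...,1]<80)&(f[...,2]<80)&(P[...,2]>.2)&(P[...,2]<.32)&(P[...,0]>.3)&(P[...,0]<.7)&(abs(P[...,1]+.2)<.15)
print('lever side mean (start .492,-.2106,.280)',P[m].mean(0).round(4))"
```

```text
t 24.35 tcp [ 0.3916 -0.2993  0.3803] yaw-err deg 0.07 F [ 1.1  1.  -0.5] open 0.0447 grip 0.0
tool z [ 0. -0. -1.] filler xy [-0.2463 -0.1725]
left slope deg 0.01 mean [  5.4 115.9] 34 of 34
near slope deg -0.65 mean [-60.   53.9] 30 of 30
lever side mean (start .492,-.2106,.280) [ 0.4954 -0.21    0.2808]
```

View pics/f.png

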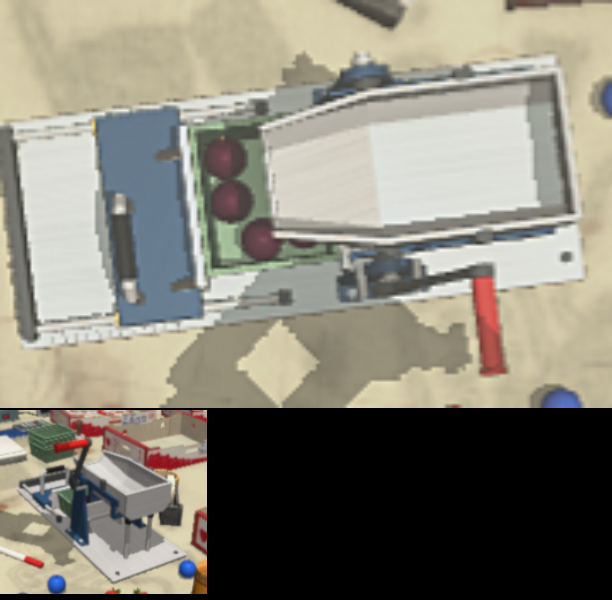

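The pan is empty and level, with the lever at its start position. The plums lie in the square, clamped punnet at (225,157), (230,200), (262,238) and (300,240), and the fifth is under the nose. Handing in.

```bash
python3 -c "
from station import ctrl
print(ctrl.finish_job())"
```

```text
the job is handed in; nothing more can be done
None
```

I handed the job in at about 24 s: the jaw is closed square and snug on the punnet, all five plums were tipped in (four are visible in the last picture; the fifth is hidden under the pan's nose), and the empty pan is back on its rests.

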